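# Load a polarizer slide into a filter stage and index it to the first detent

## Task

Lift the black filter slide out of its cradle by its bar, lay it flat in the loading trough of the aluminium filter stage with its polarizer end towards the viewing tube, and let go of it there. Then take it again by the upright grip, squeeze the red latch tab and slide it inwards to the next detent, so that the polarizer sits centred under the tube, and let go so that the latch springs into its notch. Never lift the slide with its latch squeezed, and leave the other things on the shelf where they are.

Things in the scene. Friction and masses are not known exactly. Their poses are not given: they have to be found in the camera images.
- slide: the loose filter slide, 240 g (may vary 30%): a black bar 150 mm long (x), 50 wide (y), 16 thick, lying in the cradle at the start. Origin at the centre of its underside, z up, +x towards the polarizer end. Two 38 mm round apertures: the polarizer (steel ring, dark violet glass) at x = +49 mm, an open hole at x = +3 mm. The upright grip with the red latch tab stands near the other end
- body_hold (a point): where to carry the slide, slide frame (-5, 0, 10) mm: near its balance point, 10 mm above its underside, midway between its 50 mm wide sides. The sides here are plain; in the stage's trough the upper half of them (more than 8 mm above the underside) stands clear of the walls
- polarizer (a point): centre of the polarizer aperture at the slide's underside, slide frame (49, 0, 0) mm
- grip (a point): middle of the latch grip at rest, slide frame (-55, 0.5, 44) mm; the bar's top is 28 mm below. Outer faces to squeeze: black finger block (fixed) at y = +16 mm, red tab at y = -15 mm; both about 20 mm long in x, from 20 to 52 mm above the slide's underside. Fully squeezed, the tab's face is at y = -5, so the pinch is 21 mm wide, centred on y = +5.5 mm
- latch (a joint): travel of the red latch tab towards the finger block (slide's +y): 0 at rest, 0.010 m fully squeezed. Spring: 4 N at rest, 8 N fully in. A red pawl is one piece with the tab: its pointed nose, 8 mm wide in x and 5 mm high, sticks 10 mm out of the bar's -y side at x = -55 mm, just above the underside, and draws wholly into the bar when the tab is fully in
- stage: the fixed filter stage: aluminium base 300 x 92 mm with a slide channel on top, a dark housing (x = -40 to +40 mm, 48 mm high) and an upright aluminium viewing tube on it (124 mm high). Origin on the tube's axis at shelf level, z up, +x = the way the slide is pushed in. The slide lies in the channel with its x axis along the stage's. Slick surfaces (friction 0.15)
- loading_bay (a point): stage frame (-127, 0, 12) mm, on the channel floor (12 mm above the shelf): where the slide's origin belongs when loaded. Trough open above from x = -217 to -40 mm, 52.5 mm wide, walls 8 mm high with inner top edges flared 4 mm. The wall on the stage's -y side has a 24 mm gap, the loading bay, at x = -194 to -170 mm for the pawl: 8 mm of room either way
- notch (a point): first detent, stage frame (-104, -33, 20) mm, top of the -y wall: a 9.5 mm gap for the pawl, open above; the next one is at x = -58 mm. The pawl locks the slide in the bay or a notch unless the tab is squeezed (nose clear of the wall at 9 mm or more). Let go beside a notch, the pawl springs in and pulls the slide true from up to 4 mm off
- tube_axis (a point): on the channel floor under the viewing tube, stage frame (0, 0, 12) mm: where point polarizer belongs at the end, the pawl in the first detent notch: slide origin at stage x = -49 mm, about 78 mm further in than when loaded. The housing's roof is 4 mm above the slide's top. The second detent, not wanted, is 46 mm further in
- cradle: the slide's fixed grey storage cradle: plate 200 x 130 mm, 6 mm thick, origin under its centre, axes as the slide's, which lies with its origin near (0, 0, 6) mm. Open on both sides of the bar from x = -42 to +49 mm. Ribs 16 to 20 mm high hold the polarizer end; a guard 58 mm high shields the grip on three sides, too close for fingers. The slide lifts straight up
- tube_long: bystander: loose aluminium lens tube, 54 mm across, 95 mm tall, origin under its centre
- tube_short: bystander: loose aluminium lens tube, 60 mm across, 60 mm tall, origin under its centre
- step_ring: bystander: loose stainless step-up ring, 72 mm across, 7 mm thick, origin under its centre
- blower: bystander: loose green silicone blower lying on its side, 150 mm long with its nozzle along +x, 60 mm thick, origin under it
- cpl_clip: bystander: grey plastic spring clip on a 50 x 66 mm foot holding a round polarizer upright, 82 mm tall, origin under the foot's centre
- lens_cap: bystander: loose black lens cap, 68 mm across, 10 mm thick, origin under its centre
Mind the look-alikes: they are no part of the job. Leave any yellow look-alike of the slide alone.

How it is judged:
By the outcome, as a careful person would: the job done as asked, in the order asked, and still so for the second after the job is handed in, with the robot touching nothing.
It also fails if it takes over 51 s, if anything falls off the work surface, if the arm or the gripper's body presses on something with over 40 N, if the wrist force passes 120 N, or if a joint passes its speed limit or range.

## Robot

A 6-joint arm with a two-finger parallel gripper is mounted at the origin on the work surface. World frame = base frame: x ahead of the robot, y to its left, z up, the work surface at z = 0. Lengths are in m, angles in rad, forces in N, time in s.
With the tool pointing down it reaches from about 0.35 to 0.8 m from the base axis. Payload 7.3 kg.
Tool frame: the origin (TCP) lies between the finger pads; the fingertips stand 22 mm ahead of it and the grasp point (between the pads) lies 3 mm ahead of it (tip_reach is the distance from the TCP to the fingertips, in m); z points along the fingers, y is the direction in which the jaws open and shut (so a half turn about z gives the same grasp; the last joint's range is limited). The gripper opens to 85 mm and grips with 20 to 120 N. Pads are 22 mm wide; open, the fingers measure 114 mm over their backs; the gripper's body (76 mm by 85 mm) begins 54 mm behind the grasp point. The pads swing forward as they close: fully open they stand 13 mm farther back than shut.
Start: joints at [-1.398, 0.342, 1.524, -0, 1.275, -0.146], TCP at [0.165, -0.499, 0.253] pointing down, gripper open.
Joint ranges: [-2.53, 2.53], [-0.77, 2.02], [0.04, 2.7], [-1, 4.14], [0.28, 2.66], [-3.11, 3.11]. Speed limits (rad/s): [2.57, 2.57, 3.14, 3.14, 3.14, 3.14].

## Interface

Orientations are given as a unit quaternion [w, x, y, z].
In Python, from bench import * gives the robot as it stands. The module is installed in compiled form; this text tells all that it offers.
- The arm moves only by the tool apply_moves, never from a script. Its argument "motion" is a list of rows, each an object with "grip": the opening, from 0 (shut) to 1 (fully open); "slide": the shift along the tool's x, y, z in mm, a list of three; "roll": the turn about the tool's z in degrees. A call has exactly 8 rows; each row is the pose to reach, as a shift and turn from the pose commanded when the call began, along the tool's axes at that moment; what a row does not reach only later rows make up. A row lasts 1/12 s, in which the tool goes at most 41.7 mm and 7.16 degrees, less where a joint would pass 70% of its speed; a pose out of reach is approached as far as the arm can. A call with a gripper value outside its range is refused whole. The fingers move at their own pace and stop on an object; "grip_force" is the grip in N (left out, the last holds). Time passes only in rows, so rows that repeat a pose let the fingers close, or fill a call up. It gives the time, the measured TCP pose, the force and the opening at its end, in the units of the state.
- sense(): the state, without advancing time (a new reading comes with each control period).
- capture(name): name is "scene" or "top" or "wrist"; returns the picture (400x640x3 uint8, red, green, blue); there is no depth.
- camera_params(name): a dict with "mtx" (3x3 intrinsics, pixels), "D" ([k1, k2, p1, p2, k3] as OpenCV has them; the pictures are not rectified), "R" (3x3) and "t" (3): a world point X has camera coordinates R X + t. Camera axes: x right, y down, z forward; pixel columns grow to the right and rows downward; lengths in m; the calibration is good to about 2 mm. A picture is of the moment at which its call begins: read the wrist's pose just before it. camera_params takes no time and is no camera call; for the wrist camera it gives the pose at the moment of the call.
- sign_off(): hands the job in, once; it reports no verdict.
The state is a dict: "t": time; "qpos": joint angles; "dq": joint speeds; "effort": joint torques, N m; "tool_pos": TCP position; "eef_rot": TCP orientation; "contact_force": force on the tool from outside, world axes, zero at the start; "torque": the same for the moment, N m; "width": finger opening in m.
Only numpy, scipy, OpenCV 4.12 (cv2) and the standard library are available. Lean on these libraries where they do the work, as an engineer would, in place of code of your own. Each camera call takes 0.05 s, during which the arm holds its last target.

## Working session

There is one attempt and no reset: what is moved stays moved. The work goes in short steps, Python scripts to look and compute and a tool call to move; the robot and the scene stay as the last step left them, time stands still between calls to the robot, and variables do not carry over. Pictures are saved under pics/ and viewed, and the job is handed in when it is done.

Besides the shell and the picture viewer there is one more tool, called after "Emit:" as name(argument=value, ...) on one line, values as JSON. apply_moves: Moves the arm, as the interface text tells. Its arguments: {"type":"object","properties":{"motion":{"type":"array"},"grip_force":{"type":"number"}},"required":["motion"]}

```bash
mkdir -p pics
cat > h.py <<'E'
from bench import *
import numpy as np, cv2
def save(n,im): cv2.imwrite('pics/'+n+'.png', im[:,:,::-1])
E
python3 - <<'E'
from h import *
print(sense())
for c in ['scene','top','wrist']:
    p=camera_params(c); print(c,p['mtx'].tolist(),p['D'],p['R'].tolist(),p['t'])
    save('a_'+c,capture(c))
E
```

```text
{'t': 0.0, 'qpos': array([-1.39802112e+00,  3.42674445e-01,  1.52501565e+00, -2.01173220e-06,
        1.27540302e+00, -1.45993378e-01]), 'dq': array([-0.00204604, -0.00013095,  0.00145914, -0.0002787 , -0.00225207,
        0.00042554]), 'effort': array([ 4.68924973e-04, -4.33671391e+01, -2.46015716e+01, -1.50045548e-04,
        7.68275466e-03,  9.53730279e-06]), 'tool_pos': array([ 0.16449341, -0.4981762 ,  0.25265147]), 'eef_rot': array([-7.50151990e-04,  9.87324866e-01,  1.58710576e-01, -1.10079857e-05]), 'contact_force': array([-0.54850915,  0.56551906, -0.73494417]), 'torque': array([-0.01511485, -0.03882614, -0.01708252]), 'width': 0.08552387444305741}
scene [[442.0651000739019, 0.0, 320.14073606815015], [0.0, 442.0651000739019, 200.38221110671643], [0.0, 0.0, 1.0]] [-0.07861266  0.          0.          0.          0.        ] [[-0.13212120065892274, 0.9912154500819772, -0.005993317547753463], [0.6153131882386109, 0.07727305144140861, -0.7844861731736061], [-0.7771316932901915, -0.107335022428455, -0.6201173471563286]] [ 0.01032796 -0.283064    1.53553764]
top [[420.23098992022926, 0.0, 329.304653806038], [0.0, 420.23098992022926, 205.7801645156154], [0.0, 0.0, 1.0]] [0.01504494 0.         0.         0.         0.        ] [[-0.026402278567444724, -0.9996235287570044, -0.0074646126383732655], [-0.988775437220861, 0.027212796891082414, -0.14691017130906683], [0.14705799684186416, 0.003502062357898876, -0.9891216715470847]] [0.05620985 0.53651997 1.03413464]
wrist [[286.07435327549797, 0.0, 316.508577092184], [0.0, 286.07435327549797, 197.65732118863048], [0.0, 0.0, 1.0]] [-0.03786769  0.          0.          0.          0.        ] [[0.31378573432697837, -0.9494927209252407, -0.0014442447377498169], [-0.9065070578060461, -0.3000317520169682, 0.2970284530637675], [-0.28245967337074, -0.09189407321265125, -0.9548675364822513]] [-0.52288934 -0.03947104  0.38059733]
```

View pics/a_scene.png

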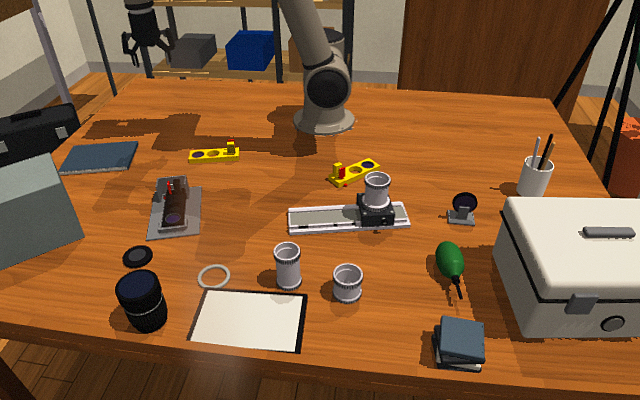

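View pics/a_top.png

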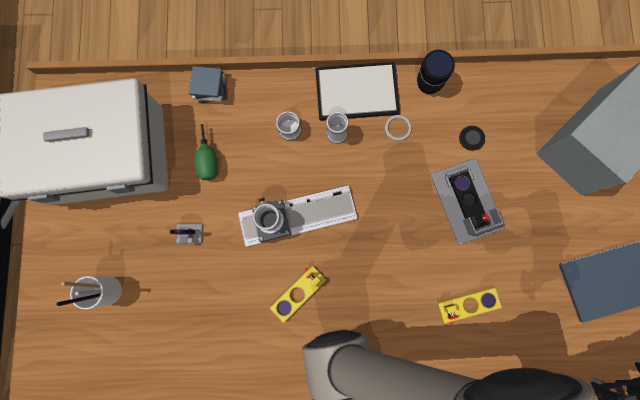

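View pics/a_wrist.png

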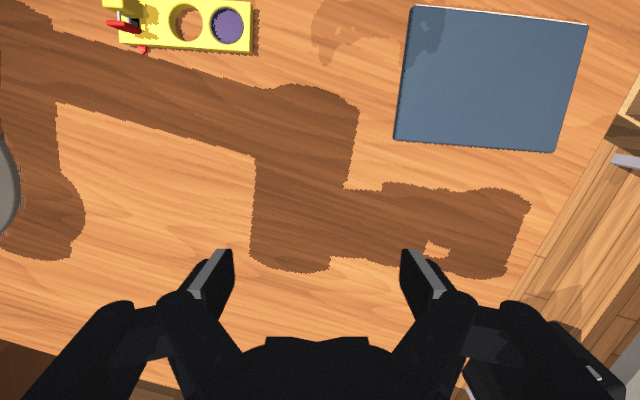

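Three slides are visible in the top view: a yellow one at (298,293), a yellow one at (470,306), and a black one in the grey cradle at (467,200). The black one fits the description. I'll confirm it and the stage in enlarged crops.

Run:
```python
import cv2
im=cv2.imread('pics/a_top.png')
cv2.imwrite('pics/b1.png',cv2.resize(im[150:250,420:520],None,fx=6,fy=6,interpolation=cv2.INTER_CUBIC))
cv2.imwrite('pics/b2.png',cv2.resize(im[170:260,230:365],None,fx=5.9,fy=5.9,interpolation=cv2.INTER_CUBIC))
im=cv2.imread('pics/a_scene.png')
cv2.imwrite('pics/b3.png',cv2.resize(im[165:250,130:220],None,fx=7,fy=7,interpolation=cv2.INTER_CUBIC))
```

```text
(no output)
```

View pics/b1.png

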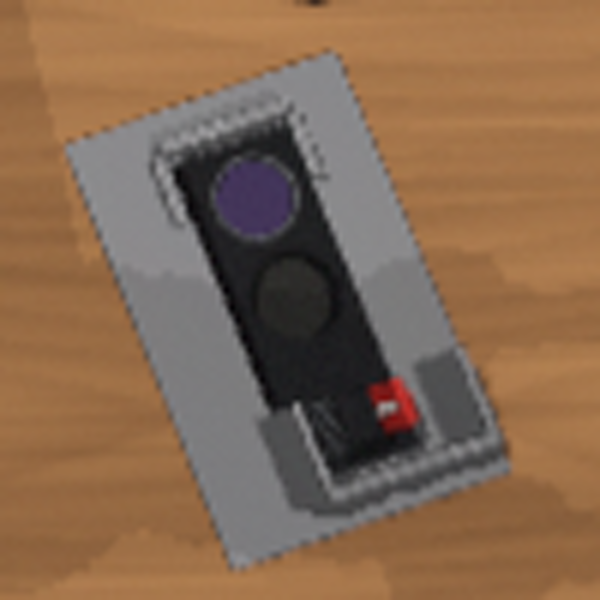

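View pics/b2.png

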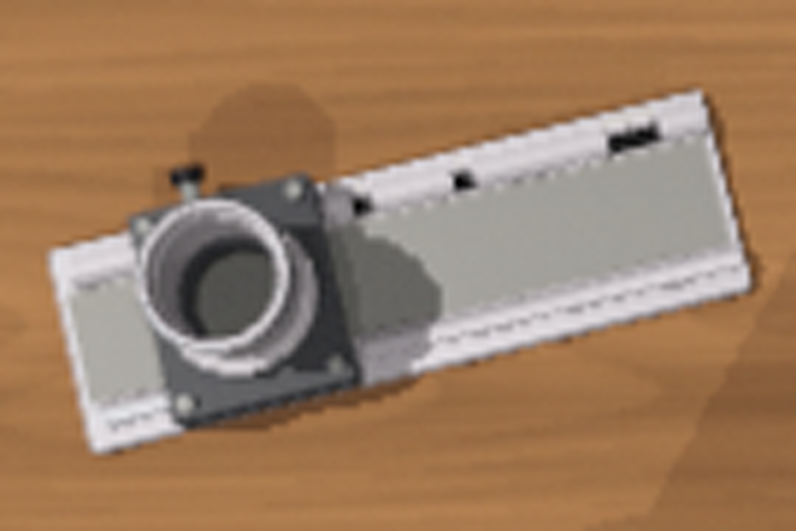

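View pics/b3.png

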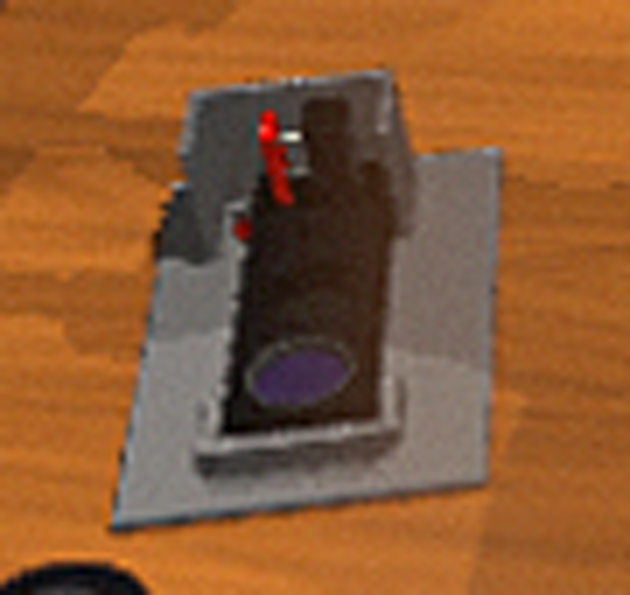

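```bash
cat >> h.py <<'E'
from scipy.optimize import least_squares
from scipy.spatial.transform import Rotation as Rn
def proj(p,X):
    X=np.atleast_2d(np.array(X,float))
    return cv2.projectPoints(X,cv2.Rodrigues(p['R'])[0],p['t'],p['mtx'],p['D'])[0][:,0]
def ray(p,px,z):
    u=cv2.undistortPoints(np.array([[px]],float),p['mtx'],p['D'])[0,0]
    d=p['R'].T@np.array([u[0],u[1],1]); c=-p['R'].T@p['t']
    return c+d*(z-c[2])/d[2]
def fitpose(obs,x0,z0=0.):
    # obs: list of (cam params, local pts (mm), px); pose (x,y,yaw)
    def T(v,L):
        c,s=np.cos(v[2]),np.sin(v[2]); L=np.array(L,float)/1000
        return np.c_[v[0]+c*L[:,0]-s*L[:,1], v[1]+s*L[:,0]+c*L[:,1], z0+L[:,2]]
    f=lambda v: np.concatenate([(proj(p,T(v,L))-np.array(px)).ravel() for p,L,px in obs])
    r=least_squares(f,x0); return r.x, r.fun.reshape(-1,2)
def uncrop(pts,s,off): return (np.array(pts,float)+.5)/s-.5+np.array(off)
E
python3 - <<'E'
from h import *
p=camera_params('top')
st=uncrop([(50,250),(700,90),(750,290),(95,455)],5.9,(230,170))
L=[(83,-46,20),(-217,-46,20),(-217,46,20),(83,46,20)]
v,r=fitpose([(p,L,st)],[.5,.1,1.5]); print('stage',v,np.degrees(v[2]));print(r.round(1).tolist())
cr=uncrop([(66,146),(335,50),(510,470),(235,570)],6,(420,150))
L=[(100,65,6),(100,-65,6),(-100,-65,6),(-100,65,6)]
v,r=fitpose([(p,L,cr)],[.5,-.3,0]); print('cradle',v,np.degrees(v[2]));print(r.round(1).tolist())
sl=uncrop([(256,197),(294,298)],6,(420,150))
v,r=fitpose([(p,[(49,0,22),(3,0,22)],sl)],[.5,-.3,0]); print('slide',v,np.degrees(v[2]));print(r.round(1).tolist())
s=sense(); print(Rn.from_quat(s['eef_rot'],scalar_first=True).as_matrix().round(3))
E
```

```text
stage [0.50338093 0.19067146 1.78922944] 102.51529563873906
[[-0.9, 0.3], [0.7, -0.2], [1.1, -0.3], [-1.0, 0.0]]
cradle [ 0.54667028 -0.3211105   0.31405394] 17.993965572957112
[[-0.5, -0.2], [0.2, -0.2], [0.5, 0.2], [-0.2, 0.2]]
slide [ 0.54516363 -0.3205494   0.28494854] 16.326348585377865
[[0.0, 0.1], [-0.0, -0.1]]
[[ 0.95   0.313 -0.   ]
 [ 0.313 -0.95   0.001]
 [ 0.    -0.001 -1.   ]]
```

```bash
cat >> h.py <<'E'
def tool():
    s=sense(); return np.array(s['tool_pos']), Rn.from_quat(s['eef_rot'],scalar_first=True).as_matrix()
E
python3 - <<'E'
from h import *
p=camera_params('wrist'); t,R=tool()
c=-p['R'].T@p['t']; print('cam in tool',(R.T@(c-t)*1000).round(1)); print((p['R']@R).round(3))
for z in (0,10,20,30):
    print(z,[proj(p,t+R@(np.array([x,y,z])/1000))[0].round(0).tolist() for x in(-11,11) for y in (-42.5,42.5)])
E
python3 -c "
import cv2
im=cv2.imread('pics/a_wrist.png')
cv2.imwrite('pics/b4.png',cv2.resize(im[220:340,160:480],None,fx=2.5,fy=2.5,interpolation=cv2.INTER_CUBIC))"
```

```text
cam in tool [  75.5   -1.5 -121.7]
[[ 0.     1.     0.   ]
 [-0.955  0.    -0.297]
 [-0.297 -0.     0.955]]
0 [[234.0, 291.0], [404.0, 291.0], [230.0, 251.0], [409.0, 251.0]]
10 [[239.0, 279.0], [399.0, 279.0], [236.0, 242.0], [403.0, 242.0]]
20 [[244.0, 269.0], [394.0, 269.0], [241.0, 234.0], [398.0, 234.0]]
30 [[248.0, 260.0], [390.0, 260.0], [245.0, 226.0], [393.0, 226.0]]
```

View pics/b4.png

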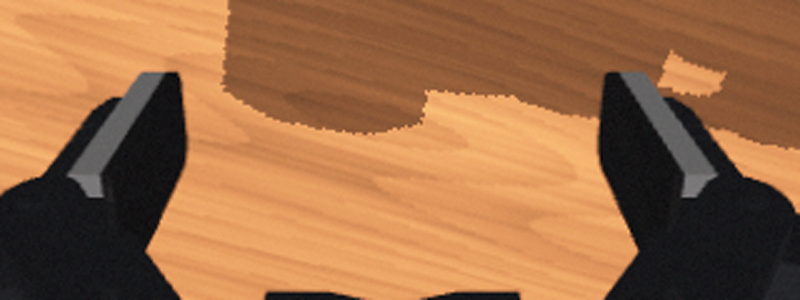

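Emit:
apply_moves(motion=[{"grip":1,"slide":[40,-5,0],"roll":0},{"grip":1,"slide":[80,-10,0],"roll":0},{"grip":1,"slide":[120,-15,0],"roll":0},{"grip":1,"slide":[160,-20,0],"roll":0},{"grip":1,"slide":[200,-25,0],"roll":0},{"grip":1,"slide":[240,-30,0],"roll":0},{"grip":1,"slide":[280,-35,0],"roll":0},{"grip":1,"slide":[320,-40,0],"roll":0}])

```text
t: 0.82
tool_pos: [0.4575, -0.359, 0.2531]
eef_rot: [-0.0, 0.987, 0.159, -0.0]
contact_force: [1.1, -1.9, 0.6]
width: 0.0854
```

Emit:
apply_moves(motion=[{"grip":0.59,"slide":[30,-3,0],"roll":0},{"grip":0.59,"slide":[60,-6,0],"roll":0},{"grip":0.59,"slide":[90,-9,10],"roll":0},{"grip":0.59,"slide":[90,-9,40],"roll":0},{"grip":0.59,"slide":[90,-9,70],"roll":0},{"grip":0.59,"slide":[90,-9,90],"roll":0},{"grip":0.59,"slide":[90,-9,90],"roll":0},{"grip":0.59,"slide":[90,-9,90],"roll":0}])

```text
t: 1.48
tool_pos: [0.5382, -0.3232, 0.1624]
eef_rot: [-0.001, 0.987, 0.159, -0.001]
contact_force: [0.6, -0.2, 1.4]
width: 0.0502
```

Run:
```python
from h import *
import pickle
s=sense();p=camera_params('wrist');im=capture('wrist');save('c1',im); t,R=tool()
pickle.dump((p,s),open('c1.pkl','wb')); print(s['width'],t,s['contact_force'])
w=s['width']*500
for z in (0,10,15,20,25): print(z,[proj(p,t+R@(np.array([x,y,z])/1000))[0].round(0).tolist() for x in(-11,11) for y in (-w,w)])
cv2.imwrite('pics/c1b.png',cv2.resize(im[200:330,180:450,::-1],None,fx=2.9,fy=2.9,interpolation=cv2.INTER_CUBIC))
```

```text
0.050213218554464895 [ 0.53886687 -0.32388988  0.16412213] [ 0.5782583  -0.21313021  1.3647678 ]
0 [[270.0, 292.0], [372.0, 292.0], [268.0, 252.0], [375.0, 252.0]]
10 [[273.0, 280.0], [369.0, 281.0], [271.0, 243.0], [371.0, 243.0]]
15 [[274.0, 275.0], [367.0, 275.0], [273.0, 238.0], [369.0, 238.0]]
20 [[276.0, 270.0], [366.0, 270.0], [274.0, 234.0], [368.0, 234.0]]
25 [[277.0, 265.0], [364.0, 266.0], [275.0, 230.0], [366.0, 230.0]]
```

View pics/c1.png

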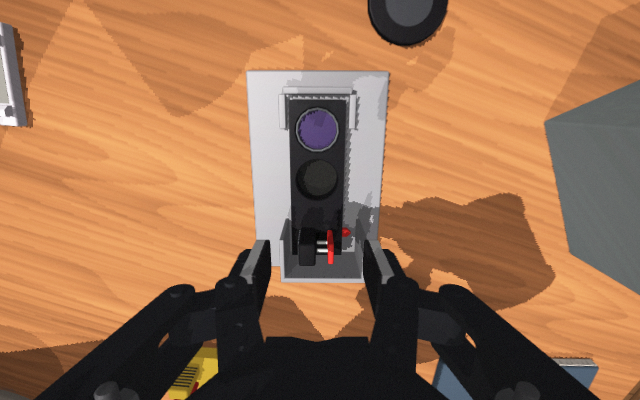

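View pics/c1b.png

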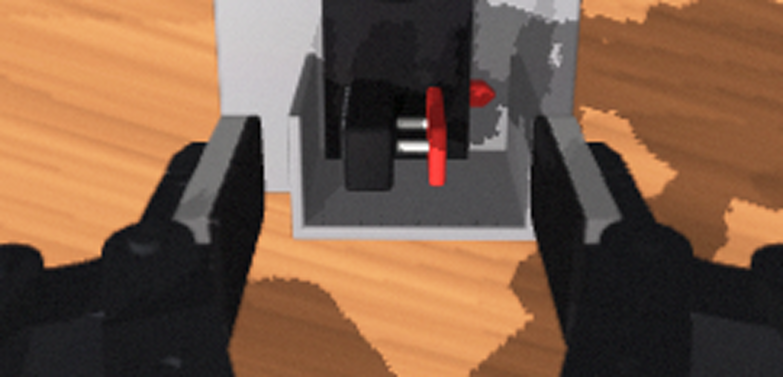

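```bash
cat > m.py <<'E'
from h import *
import pickle
p,s=pickle.load(open('c1.pkl','rb')); im=cv2.imread('pics/c1.png')
cv2.imwrite('pics/c1c.png',cv2.resize(im[60:290,235:400],None,fx=2.6*1,fy=2.6,interpolation=cv2.INTER_CUBIC))
hsv=cv2.cvtColor(im,cv2.COLOR_BGR2HSV)
m=((hsv[:,:,0]>115)&(hsv[:,:,0]<150)&(hsv[:,:,1]>80)).astype(np.uint8); m[:90]=0;m[170:]=0
n,l,st,c=cv2.connectedComponentsWithStats(m); i=1+np.argmax(st[1:,4]); print(c[i],st[i])
E
python3 m.py
```

```text
[316.92032229 129.28379588] [ 298  111   38   38 1117]
```

View pics/c1c.png

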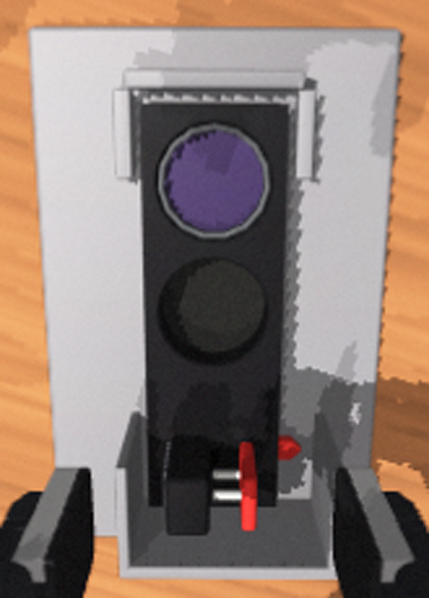

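```bash
cat >> m.py <<'E'
px=uncrop([(214,181),(141,105),(290,105),(149,505),(276,505)],2.6,(235,60))
L=[(49,0,22),(75,25,22),(75,-25,22),(-75,25,22),(-75,-25,22)]
v,r=fitpose([(p,L,px)],[.5,-.3,0]); print(v,np.degrees(v[2])); print(r.round(1).tolist())
R=Rn.from_quat(s['eef_rot'],scalar_first=True).as_matrix(); t=s['tool_pos']
c,sn=np.cos(v[2]),np.sin(v[2])
h=np.array([v[0]-.005*c,v[1]-.005*sn,.016]); print('body_hold in tool mm',(R.T@(h-t)*1000).round(1),'tool yaw',np.degrees(np.arctan2(R[1,0],R[0,0])))
E
python3 m.py
```

```text
[316.92032229 129.28379588] [ 298  111   38   38 1117]
[ 0.54546452 -0.31936555  0.31349208] 17.961773126265403
[[0.2, 0.7], [-0.2, -0.6], [-0.1, -0.3], [0.1, -0.0], [0.0, 0.3]]
body_hold in tool mm [  3.4  -1.1 146.4] tool yaw 18.265911924679404
```

Emit:
apply_moves(motion=[{"grip":0.8,"slide":[4,0,20],"roll":0},{"grip":0.8,"slide":[4,0,45],"roll":0},{"grip":0.8,"slide":[4,0,70],"roll":0},{"grip":0.8,"slide":[4,0,90],"roll":0},{"grip":0.8,"slide":[4,0,105],"roll":0},{"grip":0.8,"slide":[4,0,116],"roll":0},{"grip":0.8,"slide":[4,0,123],"roll":0},{"grip":0.8,"slide":[4,0,128],"roll":0}], grip_force=30)

```text
t: 2.2
tool_pos: [0.543, -0.3229, 0.036]
eef_rot: [0.001, 0.987, 0.159, 0.001]
contact_force: [-0.5, 0.5, -0.3]
width: 0.0686
```

Emit:
apply_moves(motion=[{"grip":0.7,"slide":[0,0,0],"roll":0},{"grip":0.65,"slide":[0,0,0],"roll":0},{"grip":0.62,"slide":[0,0,0],"roll":0},{"grip":0.6,"slide":[0,0,0],"roll":0},{"grip":0.4,"slide":[0,0,0],"roll":0},{"grip":0.4,"slide":[0,0,0],"roll":0},{"grip":0.4,"slide":[0,0,0],"roll":0},{"grip":0.4,"slide":[0,0,0],"roll":0}], grip_force=30)

```text
t: 2.87
tool_pos: [0.5427, -0.3225, 0.0364]
eef_rot: [0.001, 0.987, 0.159, 0.001]
contact_force: [-0.9, 1.6, 5.4]
width: 0.0484
```

Run:
```python
from h import *
im=capture('wrist');save('d1',im);save('d1s',capture('scene')); s=sense();print(s['width'],s['tool_pos'],s['contact_force'],s['torque'])
im=cv2.imread('pics/d1s.png')
cv2.imwrite('pics/d1s.png',cv2.resize(im[120:260,100:250],None,fx=4.2,fy=4.2,interpolation=cv2.INTER_CUBIC))
```

```text
0.04906826418976847 [ 0.54274797 -0.32245221  0.03643712] [-2.25595185  1.77223258  6.16941615] [ 0.30531124  0.21521321 -0.0150783 ]
```

View pics/d1.png

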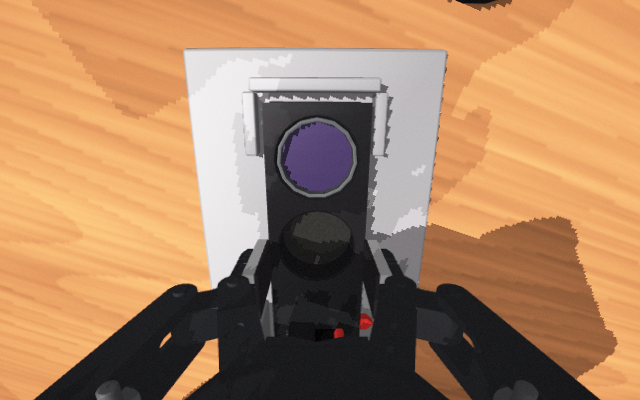

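View pics/d1s.png

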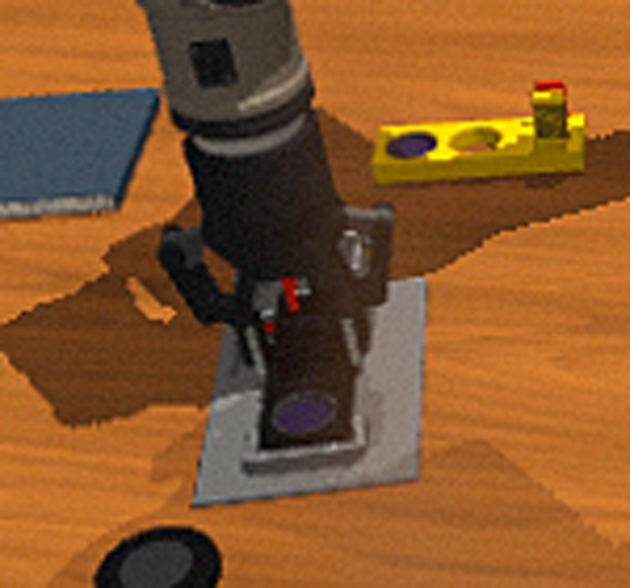

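Emit:
apply_moves(motion=[{"grip":0.4,"slide":[0,0,0],"roll":0},{"grip":0.4,"slide":[0,0,-4],"roll":0},{"grip":0.4,"slide":[0,0,-10],"roll":0},{"grip":0.4,"slide":[0,0,-20],"roll":0},{"grip":0.4,"slide":[0,0,-40],"roll":0},{"grip":0.4,"slide":[0,0,-65],"roll":0},{"grip":0.4,"slide":[0,0,-90],"roll":0},{"grip":0.4,"slide":[0,0,-110],"roll":0}], grip_force=50)

```text
t: 3.63
tool_pos: [0.5427, -0.3225, 0.1479]
eef_rot: [0.001, 0.987, 0.159, 0.001]
contact_force: [-0.1, -0.0, -2.6]
width: 0.0482
```

Run:
```python
from h import *
import pickle
s=sense();p=camera_params('wrist');im=capture('wrist');save('e1',im); pickle.dump((p,s),open('e1.pkl','wb'))
im=capture('scene');print(s['width'],s['tool_pos'],s['contact_force'],s['torque'],s['t'],s['qpos'].round(2))
cv2.imwrite('pics/e1s.png',cv2.resize(im[80:250,100:280,::-1],None,fx=3.5,fy=3.5,interpolation=cv2.INTER_CUBIC))
```

```text
0.048212109241097624 [ 0.54266847 -0.3225443   0.14791917] [-0.09552534 -0.02583489 -2.56255819] [-0.02570856 -0.01269386 -0.08030143] 3.6333 [-0.66  0.63  1.35 -0.    1.16  0.59]
```

View pics/e1.png

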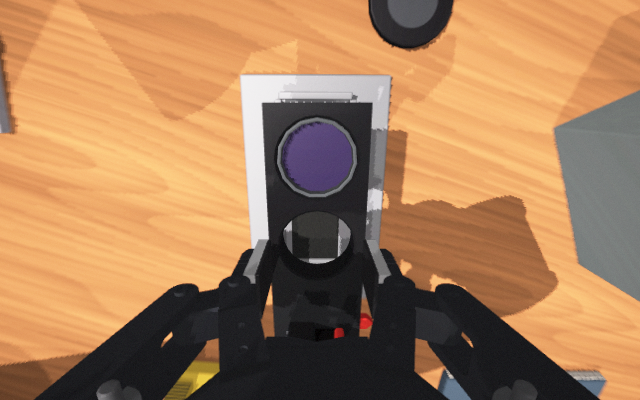

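View pics/e1s.png

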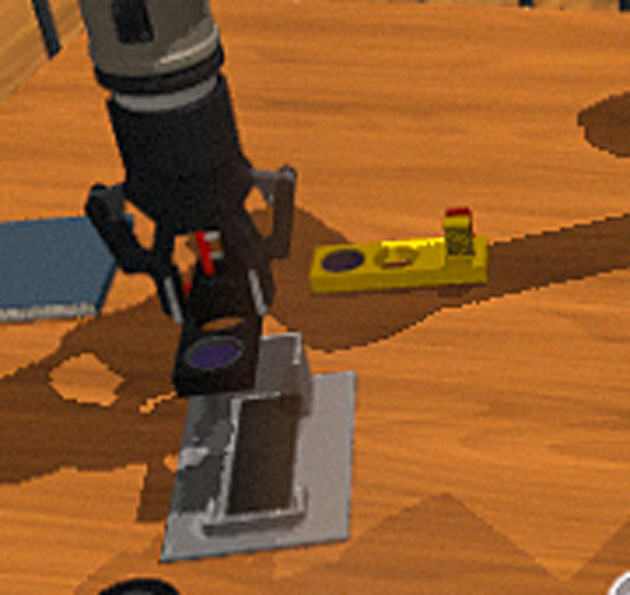

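Emit:
apply_moves(motion=[{"grip":0.4,"slide":[5,-16,-10],"roll":-4},{"grip":0.4,"slide":[13,-44,-20],"roll":-10},{"grip":0.4,"slide":[22,-74,-30],"roll":-17},{"grip":0.4,"slide":[32,-106,-40],"roll":-24},{"grip":0.4,"slide":[41,-137,-45],"roll":-31},{"grip":0.4,"slide":[50,-168,-45],"roll":-38},{"grip":0.4,"slide":[59,-199,-45],"roll":-45},{"grip":0.4,"slide":[68,-230,-45],"roll":-52}])

```text
t: 4.4
tool_pos: [0.534, -0.0809, 0.1894]
eef_rot: [-0.001, 0.816, 0.578, -0.0]
contact_force: [1.0, 0.9, -2.9]
width: 0.0479
```

Run:
```python
from h import *
import pickle
# slide pose in tool frame from e1 (bias incl)
p,s=pickle.load(open('e1.pkl','rb')); R=Rn.from_quat(s['eef_rot'],scalar_first=True).as_matrix(); t=s['tool_pos']
zt=t[2]-.0304+.016
for n,px in dict(pol=(317,157),fl=(263,102.5),fr=(373,102.5)).items():
    print(n,(R.T@(ray(p,px,zt)-t)*1000).round(1))
t,R=tool(); yaw=np.degrees(np.arctan2(R[1,0],R[0,0])); print('yaw',yaw,'to turn (roll)',-(102.5-yaw), 'shift',(R.T@(np.array([.532,.062,t[2]])-t)*1000).round(1),t)
```

```text
pol [53.5 -1.2 14.5]
fl [ 78.3 -25.7  14.4]
fr [78.4 24.2 14.5]
yaw 70.59856240890878 to turn (roll) -31.901437591091224 shift [ 1.342e+02 -4.930e+01  1.000e-01] [ 0.53396264 -0.08092809  0.18935206]
```

Emit:
apply_moves(motion=[{"grip":0.4,"slide":[25,-9,0],"roll":-7},{"grip":0.4,"slide":[55,-20,0],"roll":-14},{"grip":0.4,"slide":[85,-31,0],"roll":-21},{"grip":0.4,"slide":[110,-41,0],"roll":-27},{"grip":0.4,"slide":[127,-47,0],"roll":-31},{"grip":0.4,"slide":[134,-49,0],"roll":-32},{"grip":0.4,"slide":[134,-49,0],"roll":-32},{"grip":0.4,"slide":[134,-49,0],"roll":-32}])

```text
t: 5.07
tool_pos: [0.5337, 0.0598, 0.1896]
eef_rot: [-0.0, 0.628, 0.778, -0.001]
contact_force: [-0.4, -0.7, -2.1]
width: 0.0483
```

Run:
```python
from h import *
import pickle
s=sense();p=camera_params('wrist');im=capture('wrist');save('f1',im); pickle.dump((p,s),open('f1.pkl','wb'))
im=capture('top');save('f1t',im); print(s['tool_pos'],s['contact_force'],s['t'])
```

```text
[0.53373247 0.05978199 0.18963833] [-0.35540668 -0.6814111  -2.10859285] 5.0667
```

View pics/f1.png

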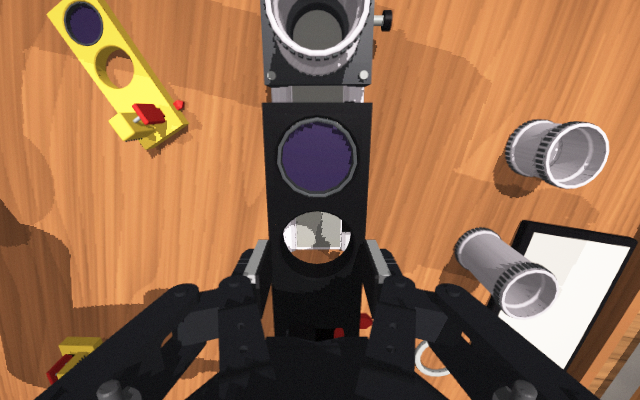

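Emit:
apply_moves(motion=[{"grip":0.4,"slide":[-8,20,0],"roll":0},{"grip":0.4,"slide":[-18,45,0],"roll":0},{"grip":0.4,"slide":[-28,70,0],"roll":0},{"grip":0.4,"slide":[-38,90,0],"roll":0},{"grip":0.4,"slide":[-40,95,0],"roll":0},{"grip":0.4,"slide":[-40,95,0],"roll":0},{"grip":0.4,"slide":[-40,95,0],"roll":0},{"grip":0.4,"slide":[-40,95,0],"roll":0}])

```text
t: 5.83
tool_pos: [0.6342, 0.0409, 0.1901]
eef_rot: [-0.001, 0.628, 0.778, -0.0]
contact_force: [0.8, -0.2, -2.6]
width: 0.0481
```

Run:
```python
from h import *
import pickle
s=sense();p=camera_params('wrist');im=capture('wrist');save('g1',im); pickle.dump((p,s),open('g1.pkl','wb'))
print(s['tool_pos'],s['contact_force'],s['t'])
cv2.imwrite('pics/g1b.png',cv2.resize(im[60:260,140:280,::-1],None,fx=3,fy=3,interpolation=cv2.INTER_CUBIC))
```

```text
[0.63423385 0.04093276 0.19007476] [ 0.84877505 -0.1627398  -2.63934181] 5.8333
```

View pics/g1.png

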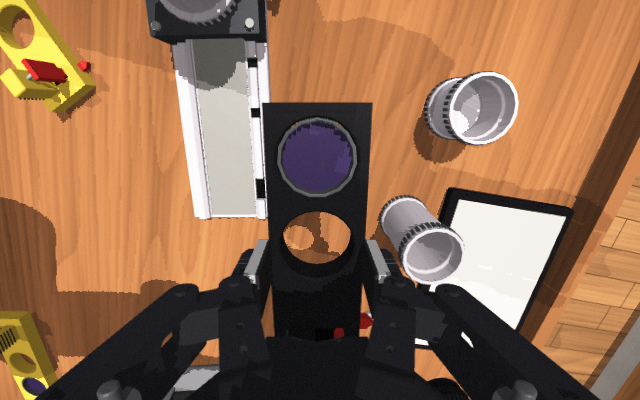

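View pics/g1b.png

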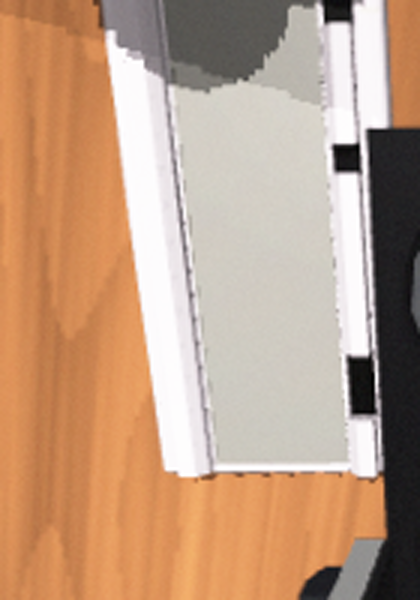

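```bash
cat > st.py <<'E'
from h import *
import pickle
p,s=pickle.load(open('g1.pkl','rb')); R=Rn.from_quat(s['eef_rot'],scalar_first=True).as_matrix(); t=s['tool_pos']
U=lambda a:uncrop(a,3,(140,60))
lines=[((26.25,12),U([(176,95),(215,463)])),((-30.25,20),U([(323,30),(353,463)]))]
def T(v,L):
    c,sn=np.cos(v[2]),np.sin(v[2]); L=np.atleast_2d(np.array(L,float))/1000
    return np.c_[v[0]+c*L[:,0]-sn*L[:,1], v[1]+sn*L[:,0]+c*L[:,1], L[:,2]]
pts=[((-104,-33,20),U([(347,157.5)])[0]),((-58,-33,20),None)]
def f(v,full=False):
    o=[]
    for (y,z),q in lines:
        P=proj(p,T(v,[(-60,y,z),(-210,y,z)])); d=(P[1]-P[0])/np.linalg.norm(P[1]-P[0]); n=np.array([d[1],-d[0]])
        o+=[(a-P[0])@n for a in q]
    o+=[proj(p,T(v,[pts[0][0]]))[0][1]-pts[0][1][1]]
    return np.array(o)
r=least_squares(f,[.503,.19,1.789]); v=r.x; print(v,np.degrees(v[2]),r.fun.round(2))
for L in [(-194,-30,20),(-170,-30,20),(-194,-30,12),(-217,0,12),(-217,40,20),(-217,46,20),(-62.75,-30,20),(-53,-30,20),(-100,46,20),(-100,46,12)]:
    q=proj(p,T(v,[L]))[0]; print(L,((q+.5-[140,60])*3-.5).round(0))
o=T(v,[(-127,0,12)])[0]; yaw=np.degrees(np.arctan2(R[1,0],R[0,0]))
print('bay',o,'in tool',(R.T@(o-t)*1000).round(1),'yaw diff(roll)',-(np.degrees(v[2])-yaw), 'tool',t)
E
python3 st.py
```

```text
[0.50359788 0.19506051 1.78936896] 102.52328962857706 [ 2.33  1.1  -1.89 -1.4  -0.  ]
(-194, -30, 20) [353. 420.]
(-170, -30, 20) [349. 354.]
(-194, -30, 12) [358. 413.]
(-217, 0, 12) [282. 472.]
(-217, 40, 20) [168. 480.]
(-217, 46, 20) [152. 480.]
(-62.75, -30, 20) [327.  22.]
(-53, -30, 20) [325. -12.]
(-100, 46, 20) [106. 148.]
(-100, 46, 12) [117. 148.]
bay [0.53113611 0.0710821  0.012     ] in tool [ 51.2 -94.1 178.2] yaw diff(roll) -0.30589740445495295 tool [0.63423385 0.04093276 0.19007476]
```

```bash
sed -i 's/(-30.25,20),U/(-26.25,12),U/' st.py; python3 st.py
```

```text
[0.50495787 0.19540355 1.78777442] 102.43192904917179 [ 1.08  0.17 -0.91 -0.33 -0.  ]
(-194, -30, 20) [357. 420.]
(-170, -30, 20) [352. 354.]
(-194, -30, 12) [361. 413.]
(-217, 0, 12) [285. 472.]
(-217, 40, 20) [171. 480.]
(-217, 46, 20) [155. 480.]
(-62.75, -30, 20) [331.  22.]
(-53, -30, 20) [329. -12.]
(-100, 46, 20) [109. 148.]
(-100, 46, 12) [120. 148.]
bay [0.53229838 0.07138139 0.012     ] in tool [ 51.3 -92.9 178.2] yaw diff(roll) -0.2145368250496773 tool [0.63423385 0.04093276 0.19007476]
```

```bash
cat >> st.py <<'E'
print('--top')
pt=camera_params('top'); ps=camera_params('scene')
for nm,vv in (('wr',v),('top',np.array([.50338,.19067,1.78923]))):
    q=proj(pt,T(vv,[(-104,-31,18),(-58,-31,18),(-194,-31,18),(-170,-31,18),(0,0,124),(-217,-46,20),(83,-46,20)])); print(nm,((q+.5-[230,170])*5.9-.5).round(0).tolist())
    q=proj(ps,T(vv,[(-217,46,20),(-217,-46,20),(83,-46,20),(0,0,124),(-40,-40,48)])); print(nm,q.round(1).tolist())
E
python3 st.py|sed -n '/--top/,$p'
python3 - <<'E'
import cv2
im=cv2.imread('pics/a_scene.png')
cv2.imwrite('pics/b5.png',cv2.resize(im[160:245,280:420],None,fx=5.5,fy=5.5,interpolation=cv2.INTER_CUBIC))
E
```

```text
--top
wr [[455.0, 180.0], [354.0, 205.0], [652.0, 132.0], [599.0, 145.0], [203.0, 275.0], [694.0, 86.0], [34.0, 248.0]]
wr [[287.8, 204.7], [288.8, 228.6], [411.5, 221.1], [377.8, 177.4], [362.1, 213.8]]
top [[465.0, 183.0], [364.0, 208.0], [662.0, 134.0], [610.0, 147.0], [215.0, 278.0], [704.0, 89.0], [45.0, 252.0]]
top [[286.1, 204.2], [287.0, 228.1], [409.5, 220.5], [375.8, 176.8], [360.2, 213.2]]
```

View pics/b5.png

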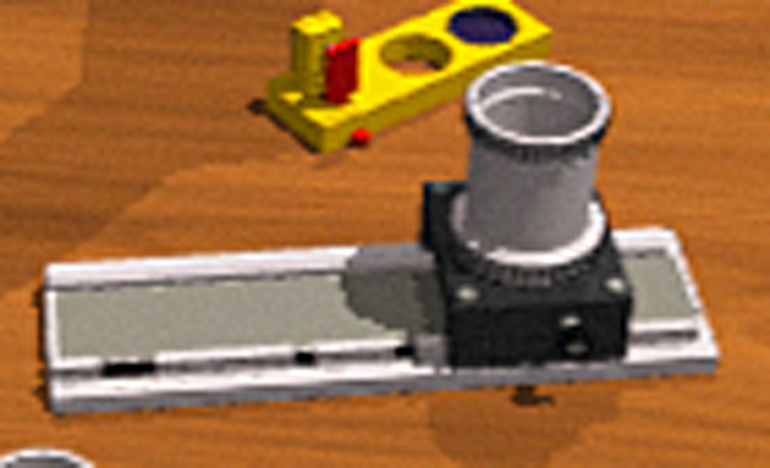

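Emit:
apply_moves(motion=[{"grip":0.4,"slide":[12,-24,0],"roll":-0.2},{"grip":0.4,"slide":[26,-52,0],"roll":-0.2},{"grip":0.4,"slide":[38,-77,0],"roll":-0.2},{"grip":0.4,"slide":[46,-92,10],"roll":-0.2},{"grip":0.4,"slide":[46,-92,40],"roll":-0.2},{"grip":0.4,"slide":[46,-92,75],"roll":-0.2},{"grip":0.4,"slide":[46,-92,105],"roll":-0.2},{"grip":0.4,"slide":[46,-92,122],"roll":-0.2}])

```text
t: 6.55
tool_pos: [0.5332, 0.0669, 0.066]
eef_rot: [-0.001, 0.626, 0.78, -0.001]
contact_force: [-0.3, -0.5, -2.5]
width: 0.0481
```

```bash
cat > look.py <<'E'
from h import *
import pickle,sys
n=sys.argv[1]
s=sense();p=camera_params('wrist');im=capture('wrist');pickle.dump((p,s),open(n+'.pkl','wb')); save(n,im)
sc=capture('scene'); save(n+'sraw',sc)
print(s['tool_pos'],s['contact_force'],s['width'],s['t'])
cv2.imwrite('pics/'+n+'s.png',cv2.resize(sc[130:250,265:425,::-1],None,fx=5,fy=5,interpolation=cv2.INTER_CUBIC))
E
python3 look.py h1
```

```text
[0.53323235 0.06692006 0.06601251] [-0.30012101 -0.52794345 -2.45564383] 0.04814248452624054 6.55
```

View pics/h1.png

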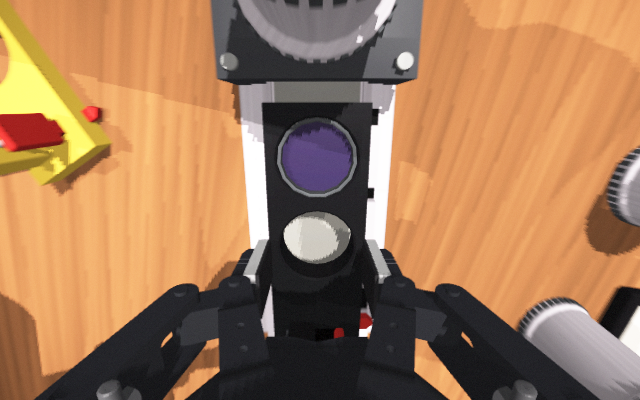

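View pics/h1s.png

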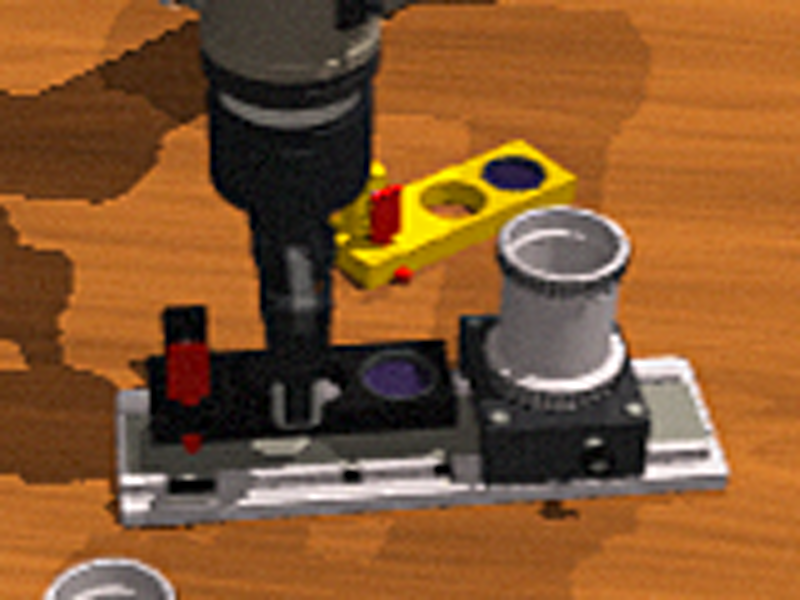

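Run:
```python
import cv2
im=cv2.imread('pics/h1.png')
cv2.imwrite('pics/h1b.png',cv2.resize(im[65:215,230:405],None,fx=4,fy=4,interpolation=cv2.INTER_CUBIC))
```

```text
(no output)
```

View pics/h1b.png

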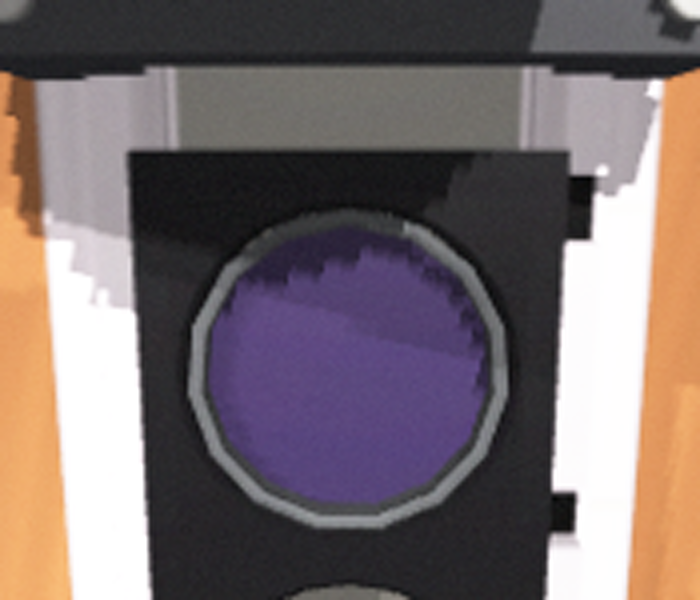

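Emit:
apply_moves(motion=[{"grip":0.4,"slide":[0,0,4],"roll":0},{"grip":0.4,"slide":[0,0,8],"roll":0},{"grip":0.4,"slide":[0,0,12],"roll":0},{"grip":0.4,"slide":[0,0,15],"roll":0},{"grip":0.4,"slide":[0,0,18],"roll":0},{"grip":0.4,"slide":[0,0,20],"roll":0},{"grip":0.4,"slide":[0,0,22],"roll":0},{"grip":0.4,"slide":[0,0,23],"roll":0}])

```text
t: 7.32
tool_pos: [0.5348, 0.0664, 0.0454]
eef_rot: [-0.001, 0.626, 0.78, -0.001]
contact_force: [-3.0, -0.6, -2.0]
width: 0.0482
```

```bash
python3 look.py i1
```

```text
[0.53475511 0.06644546 0.04541406] [-3.04771488 -0.64350872 -2.03196009] 0.04816453405894936 7.3167
```

View pics/i1s.png

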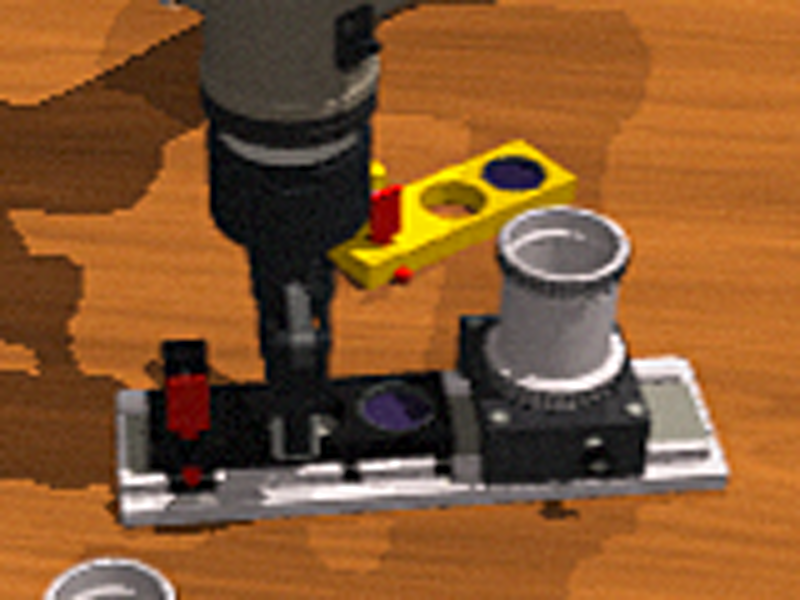

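View pics/i1.png

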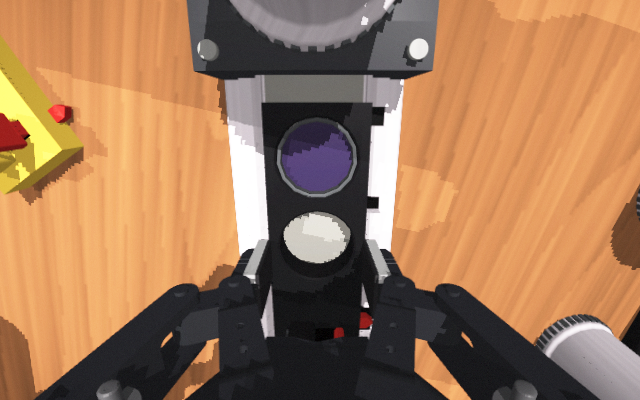

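Emit:
apply_moves(motion=[{"grip":0.4,"slide":[0,0,0],"roll":0},{"grip":0.4,"slide":[0,0,1],"roll":0},{"grip":0.4,"slide":[0,0,1],"roll":0},{"grip":0.4,"slide":[0,0,2],"roll":0},{"grip":0.4,"slide":[0,0,2],"roll":0},{"grip":0.4,"slide":[0,0,3],"roll":0},{"grip":0.4,"slide":[0,0,3],"roll":0},{"grip":0.4,"slide":[0,0,3],"roll":0}])

```text
t: 8.08
tool_pos: [0.5348, 0.0666, 0.0427]
eef_rot: [-0.001, 0.626, 0.78, -0.001]
contact_force: [-7.3, -0.3, 5.5]
width: 0.0478
```

```bash
python3 look.py i2
python3 - <<'E'
import cv2
im=cv2.imread('pics/i2.png')
cv2.imwrite('pics/i2b.png',cv2.resize(im[60:350,220:420],None,fx=2.05,fy=2.05,interpolation=cv2.INTER_CUBIC))
E
```

```text
[0.53478797 0.06659332 0.04268528] [-7.29858679 -0.33706225  5.48250629] 0.04782440036776748 8.0833
```

View pics/i2s.png

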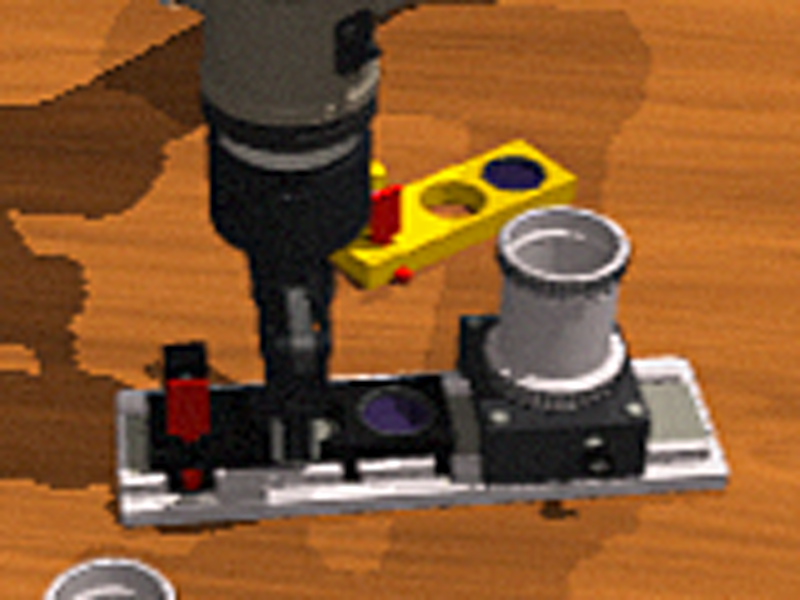

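View pics/i2b.png

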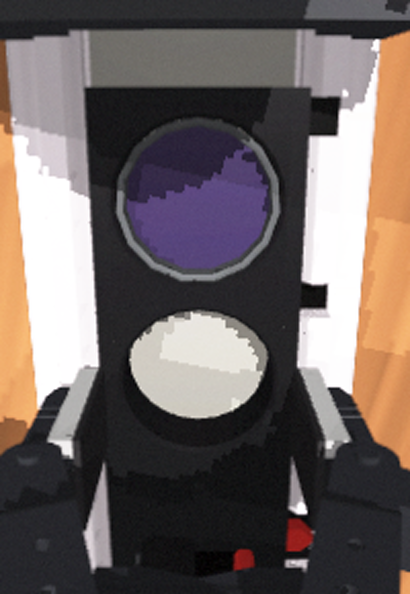

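Emit:
apply_moves(motion=[{"grip":0.4,"slide":[0,-1,0],"roll":0},{"grip":0.4,"slide":[0,-1.5,0],"roll":0},{"grip":0.4,"slide":[0,-1.5,0],"roll":0},{"grip":0.62,"slide":[0,-1.5,0],"roll":0},{"grip":0.65,"slide":[0,-1.5,0],"roll":0},{"grip":0.7,"slide":[0,-1.5,0],"roll":0},{"grip":0.75,"slide":[0,-1.5,0],"roll":0},{"grip":0.75,"slide":[0,-1.5,0],"roll":0}], grip_force=30)

```text
t: 8.85
tool_pos: [0.5345, 0.0662, 0.0424]
eef_rot: [0.0, 0.626, 0.78, 0.0]
contact_force: [0.5, -0.6, -0.4]
width: 0.0638
```

Emit:
apply_moves(motion=[{"grip":0.75,"slide":[0,0,0],"roll":0},{"grip":0.75,"slide":[0,0,-5],"roll":0},{"grip":0.75,"slide":[0,0,-20],"roll":0},{"grip":0.75,"slide":[0,0,-45],"roll":0},{"grip":0.75,"slide":[0,0,-75],"roll":0},{"grip":0.75,"slide":[0,0,-100],"roll":0},{"grip":0.75,"slide":[0,0,-115],"roll":0},{"grip":0.75,"slide":[0,0,-120],"roll":0}])

```text
t: 9.52
tool_pos: [0.5355, 0.0663, 0.1655]
eef_rot: [0.002, 0.626, 0.78, 0.002]
contact_force: [0.5, -0.2, -0.5]
width: 0.0642
```

```bash
python3 look.py j1
python3 - <<'E'
import cv2
im=cv2.imread('pics/j1.png')
cv2.imwrite('pics/j1b.png',cv2.resize(im[60:290,220:420],None,fx=2.6,fy=2.6,interpolation=cv2.INTER_CUBIC))
E
```

```text
[0.5355337  0.06631179 0.16553969] [ 0.54274904 -0.17253713 -0.51504667] 0.06419823415578038 9.5167
```

View pics/j1s.png

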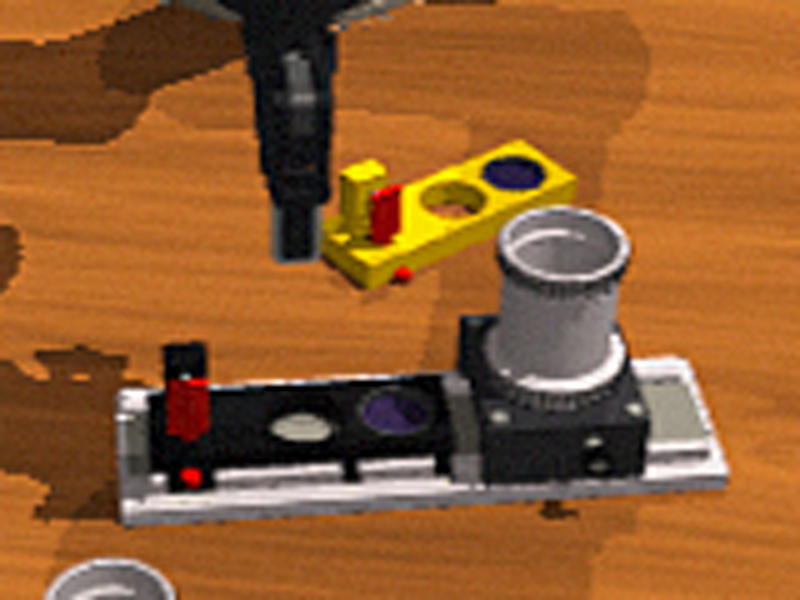

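View pics/j1b.png

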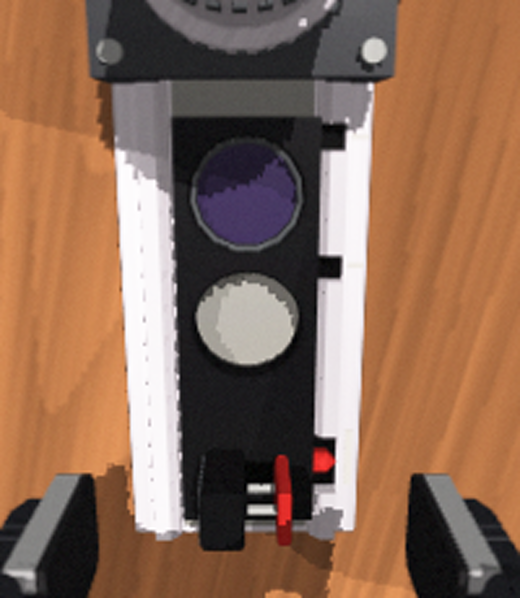

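Run:
```python
from h import *
import pickle
p,s=pickle.load(open('j1.pkl','rb')); R=Rn.from_quat(s['eef_rot'],scalar_first=True).as_matrix(); t=s['tool_pos']
px=uncrop([(247,193.5),(172,117),(322,117),(182,520),(314,520)],2.6,(220,60))
L=[(49,0,16),(75,25,16),(75,-25,16),(-75,25,16),(-75,-25,16)]
v,r=fitpose([(p,L,px)],[.53,.07,1.79],.012); print(v,np.degrees(v[2]),r.round(1).tolist())
c,sn=np.cos(v[2]),np.sin(v[2])
for n,(x,y,z) in dict(o=(0,0,0),grip=(-55,.5,44),sq=(-55,5.5,44)).items():
    P=np.array([v[0]+(c*x-sn*y)/1e3,v[1]+(sn*x+c*y)/1e3,.012+z/1e3]); print(n,P,(R.T@(P-t)*1e3).round(1))
print('yaw tool',np.degrees(np.arctan2(R[1,0],R[0,0])))
# finger mid in img
w=s['width']*500
for z in (15,20): print([((proj(p,t+R@(np.array([11,y,z])/1e3))[0]+.5-[220,60])*2.6-.5).round(0).tolist() for y in(-w,w)])
```

```text
[0.53300494 0.07166223 1.7894119 ] 102.52574977693966 [[0.1, 1.0], [-0.1, -0.0], [0.0, -0.1], [0.8, -0.5], [-0.9, -0.7]]
o [0.53300494 0.07166223 0.012     ] [  6.   -2.1 153.5]
grip [0.54444515 0.01786286 0.056     ] [-49.1  -2.4 109.6]
sq [0.53956415 0.01677847 0.056     ] [-49.1  -7.4 109.6]
yaw tool 102.46919157735658
[[96.0, 471.0], [413.0, 471.0]]
[[101.0, 461.0], [408.0, 461.0]]
```

Emit:
apply_moves(motion=[{"grip":0.75,"slide":[-15,-2,0],"roll":0},{"grip":0.75,"slide":[-35,-5,0],"roll":0},{"grip":0.75,"slide":[-49.5,-6.5,10],"roll":0},{"grip":0.75,"slide":[-49.5,-6.5,35],"roll":0},{"grip":0.75,"slide":[-49.5,-6.5,60],"roll":0},{"grip":0.75,"slide":[-49.5,-6.5,80],"roll":0},{"grip":0.75,"slide":[-49.5,-6.5,95],"roll":0},{"grip":0.75,"slide":[-49.5,-6.5,106],"roll":0}])

```text
t: 10.28
tool_pos: [0.5366, 0.0166, 0.0531]
eef_rot: [-0.002, 0.626, 0.78, -0.001]
contact_force: [-0.7, 0.1, 0.2]
width: 0.0643
```

```bash
python3 look.py k1
```

```text
[0.53663625 0.01664423 0.05309076] [-0.66860756  0.06920325  0.24037134] 0.06429275994573165 10.2833
```

View pics/k1.png

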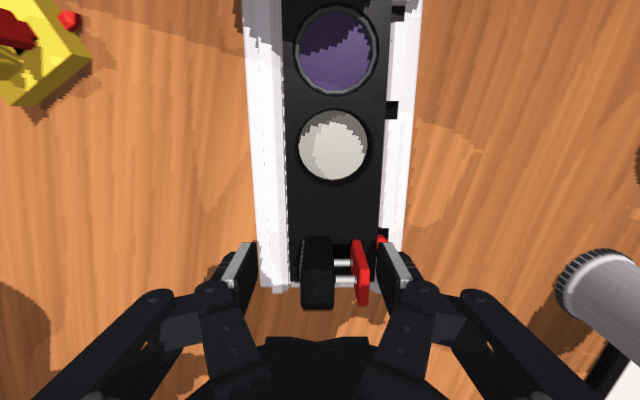

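View pics/k1s.png

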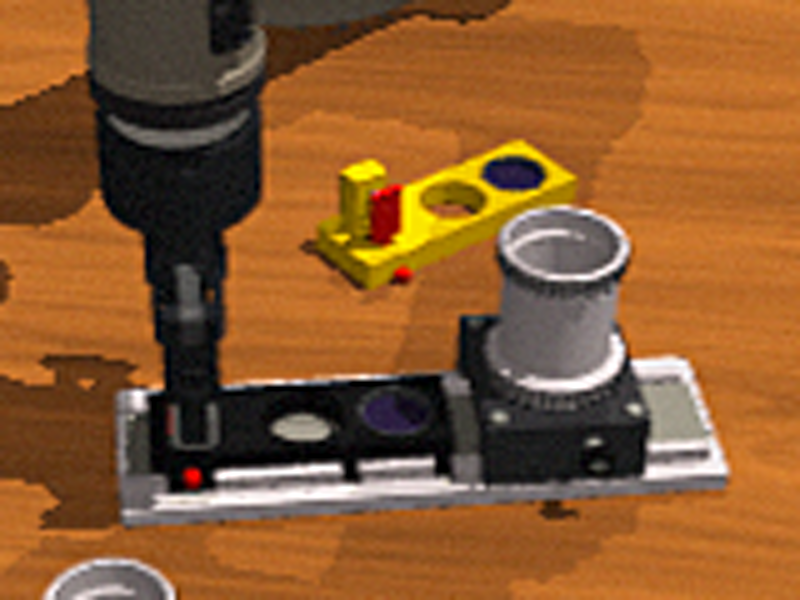

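Emit:
apply_moves(motion=[{"grip":0.75,"slide":[0,1,-2],"roll":0},{"grip":0.75,"slide":[0,2,-4],"roll":0},{"grip":0.75,"slide":[0,3,-4],"roll":0},{"grip":0.75,"slide":[0,3.5,-4],"roll":0},{"grip":0.75,"slide":[0,3.5,-4],"roll":0},{"grip":0.75,"slide":[0,3.5,-4],"roll":0},{"grip":0.75,"slide":[0,3.5,-4],"roll":0},{"grip":0.75,"slide":[0,3.5,-4],"roll":0}])

```text
t: 11.05
tool_pos: [0.5419, 0.0173, 0.0604]
eef_rot: [0.0, 0.626, 0.78, -0.0]
contact_force: [-0.3, -0.1, -0.8]
width: 0.0642
```

```bash
python3 look.py k2
python3 - <<'E'
import cv2
im=cv2.imread('pics/k2.png')
cv2.imwrite('pics/k2b.png',cv2.resize(im[210:330,200:440],None,fx=3.3,fy=3.3,interpolation=cv2.INTER_CUBIC))
E
```

```text
[0.54187529 0.01731901 0.06037773] [-0.34609909 -0.10939528 -0.80638399] 0.0642206017970927 11.05
```

View pics/k2b.png

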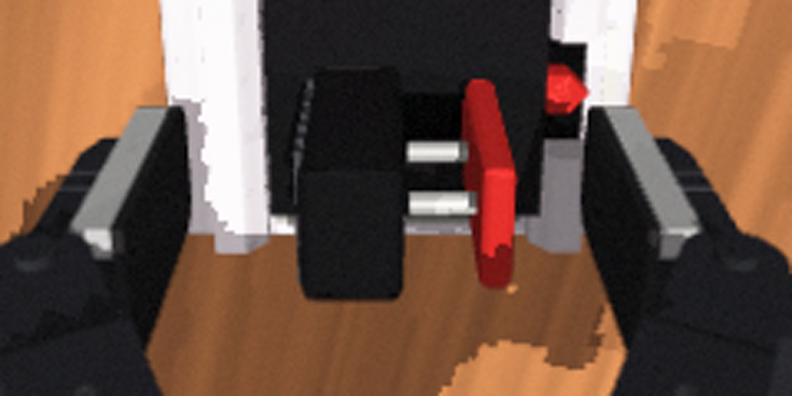

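Emit:
apply_moves(motion=[{"grip":0.7,"slide":[0,-1,0],"roll":0},{"grip":0.6,"slide":[0,-1.4,0],"roll":0},{"grip":0.5,"slide":[0,-1.4,0],"roll":0},{"grip":0.4,"slide":[0,-1.4,0],"roll":0},{"grip":0.33,"slide":[0,-1.4,0],"roll":0},{"grip":0.27,"slide":[0,-1.4,0],"roll":0},{"grip":0.1,"slide":[0,-1.4,0],"roll":0},{"grip":0.1,"slide":[0,-1.4,0],"roll":0}], grip_force=30)

```text
t: 11.82
tool_pos: [0.5399, 0.0167, 0.0611]
eef_rot: [-0.0, 0.626, 0.78, -0.001]
contact_force: [-4.6, -1.5, 9.7]
width: 0.0197
```

Emit:
apply_moves(motion=[{"grip":0.1,"slide":[0,0,0],"roll":0},{"grip":0.1,"slide":[0,0,0],"roll":0},{"grip":0.1,"slide":[0,0,0],"roll":0},{"grip":0.1,"slide":[0,0,0],"roll":0},{"grip":0.1,"slide":[0,0,0],"roll":0},{"grip":0.1,"slide":[0,0,0],"roll":0},{"grip":0.1,"slide":[0,0,0],"roll":0},{"grip":0.1,"slide":[0,0,0],"roll":0}])

```text
t: 12.48
tool_pos: [0.5399, 0.0167, 0.0611]
eef_rot: [-0.0, 0.626, 0.78, -0.001]
contact_force: [-5.1, -1.1, 9.5]
width: 0.0194
```

```bash
python3 look.py l1
python3 - <<'E'
import cv2
im=cv2.imread('pics/l1.png')
cv2.imwrite('pics/l1b.png',cv2.resize(im[0:330,200:440],None,fx=1.8,fy=1.8,interpolation=cv2.INTER_CUBIC))
E
```

```text
[0.53990735 0.01667525 0.06110034] [-5.08145991 -1.05787959  9.47347456] 0.01943539531635789 12.4833
```

View pics/l1b.png

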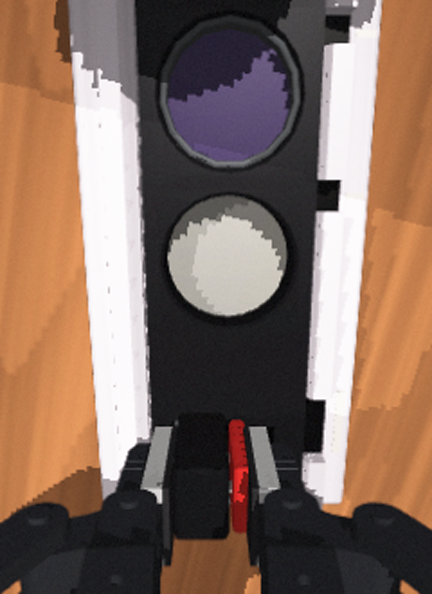

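View pics/l1s.png

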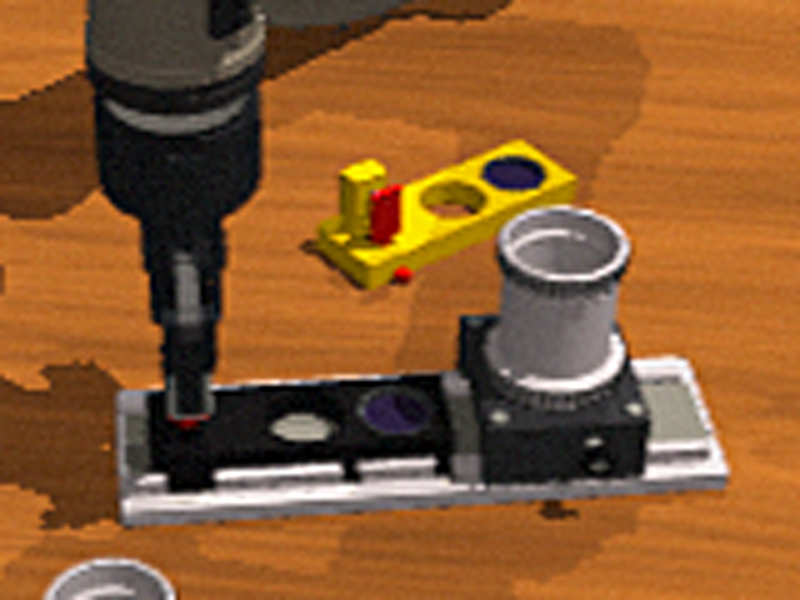

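Run:
```python
from h import *
import pickle
p,s=pickle.load(open('j1.pkl','rb'))
d=np.array([np.cos(1.7885),np.sin(1.7885)])
im=cv2.imread('pics/j1.png')
cv2.imwrite('pics/j1c.png',cv2.resize(im[100:260,325:365],None,fx=3.7*1.0,fy=3.7,interpolation=cv2.INTER_CUBIC).repeat(1,0))
def sx(c,z): return (ray(p,uncrop([c],2.6,(220,60))[0],z)[:2]@d)*1000
print('pawl',[round(sx((325,460),z),1) for z in(.0145,.017)])
for n,a,b in (('n1',(330,257),(330,278)),('n2',(335,125),(335,150)),('bay',(325,438),(325,485))):
    print(n,[round(sx(a,z),1) for z in(.012,.020)],[round(sx(b,z),1) for z in(.012,.020)])
print('pol top',sx((247,193.5),.028),'tool',s['tool_pos'][:2]@d*1000)
```

```text
pawl [np.float64(-101.4), np.float64(-100.2)]
n1 [np.float64(-19.8), np.float64(-18.5)] [np.float64(-27.8), np.float64(-26.2)]
n2 [np.float64(27.3), np.float64(27.3)] [np.float64(18.7), np.float64(18.9)]
bay [np.float64(-92.9), np.float64(-89.4)] [np.float64(-113.8), np.float64(-109.8)]
pol top 4.721586898065645 tool -50.92232409752942
```

View pics/j1c.png

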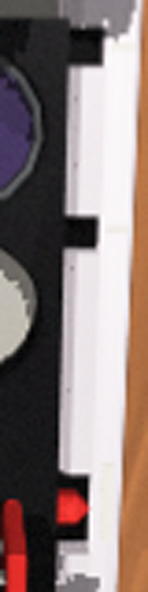

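Emit:
apply_moves(motion=[{"grip":0.1,"slide":[2,-0.5,0],"roll":0},{"grip":0.1,"slide":[6,-0.5,0],"roll":0},{"grip":0.1,"slide":[11,-0.5,0],"roll":0},{"grip":0.1,"slide":[17,-0.5,0],"roll":0},{"grip":0.1,"slide":[23,-0.5,0],"roll":0},{"grip":0.1,"slide":[29,-0.5,0],"roll":0},{"grip":0.1,"slide":[35,-0.5,0],"roll":0},{"grip":0.1,"slide":[40,-0.5,0],"roll":0}])

```text
t: 13.25
tool_pos: [0.5312, 0.0555, 0.0611]
eef_rot: [0.0, 0.626, 0.78, -0.0]
contact_force: [-3.4, -5.1, 8.9]
width: 0.0197
```

```bash
python3 look.py m1
```

```text
[0.53124274 0.05548273 0.06113047] [-3.41579129 -5.13711966  8.88093091] 0.019711668107085183 13.25
```

View pics/m1s.png

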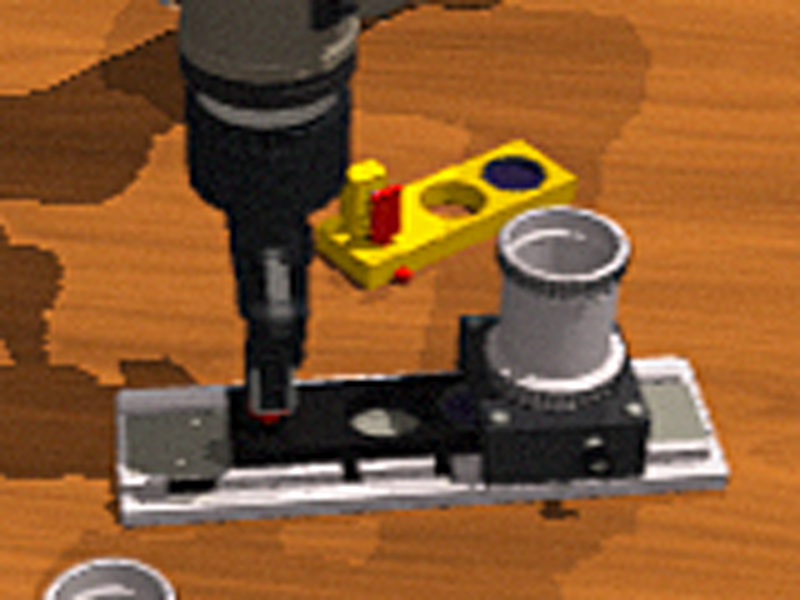

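Emit:
apply_moves(motion=[{"grip":0.1,"slide":[5,0,0],"roll":0},{"grip":0.1,"slide":[11,0,0],"roll":0},{"grip":0.1,"slide":[18,0,0],"roll":0},{"grip":0.1,"slide":[25,0,0],"roll":0},{"grip":0.1,"slide":[31,0,0],"roll":0},{"grip":0.1,"slide":[35,0,0],"roll":0},{"grip":0.1,"slide":[37.5,0,0],"roll":0},{"grip":0.1,"slide":[37.5,0,0],"roll":0}])

```text
t: 14.02
tool_pos: [0.5229, 0.0925, 0.0611]
eef_rot: [0.0, 0.626, 0.78, -0.0]
contact_force: [-3.2, -0.3, 9.3]
width: 0.0196
```

```bash
python3 look.py n1
python3 - <<'E'
import cv2
im=cv2.imread('pics/n1.png')
cv2.imwrite('pics/n1b.png',cv2.resize(im[0:330,200:440],None,fx=1.8,fy=1.8,interpolation=cv2.INTER_CUBIC))
E
```

```text
[0.52294417 0.09251786 0.06109315] [-3.21624383 -0.2674337   9.28985587] 0.01963689525840319 14.0167
```

View pics/n1b.png

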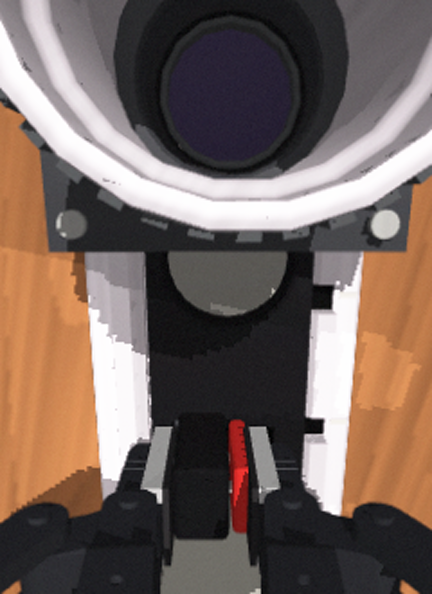

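View pics/n1s.png

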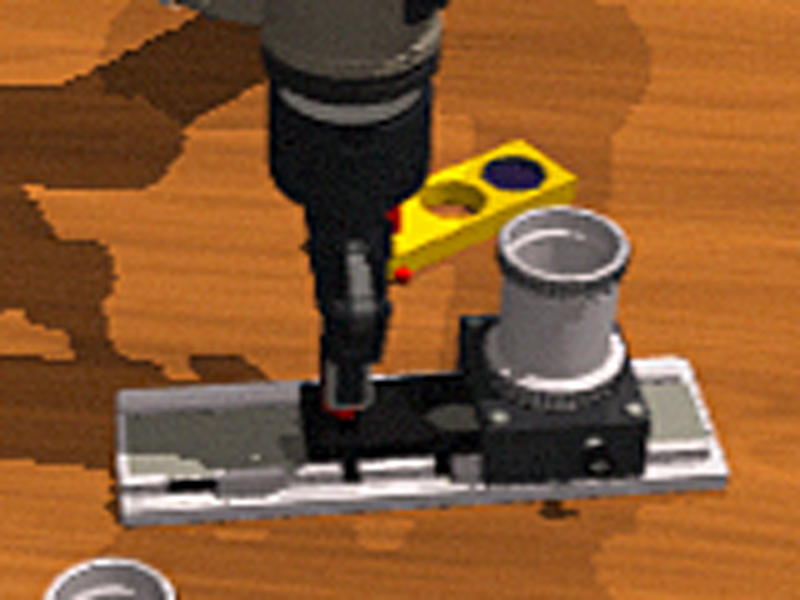

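Emit:
apply_moves(motion=[{"grip":0.28,"slide":[0,0,0],"roll":0},{"grip":0.34,"slide":[0,0,0],"roll":0},{"grip":0.4,"slide":[0,0,0],"roll":0},{"grip":0.5,"slide":[0,0,0],"roll":0},{"grip":0.6,"slide":[0,0,0],"roll":0},{"grip":0.7,"slide":[0,0,0],"roll":0},{"grip":0.8,"slide":[0,0,0],"roll":0},{"grip":0.8,"slide":[0,0,0],"roll":0}])

```text
t: 14.78
tool_pos: [0.5231, 0.0925, 0.0601]
eef_rot: [-0.0, 0.626, 0.78, -0.0]
contact_force: [-0.9, 1.1, 1.5]
width: 0.0681
```

```bash
python3 look.py o1
python3 - <<'E'
import cv2
im=cv2.imread('pics/o1.png')
cv2.imwrite('pics/o1b.png',cv2.resize(im[0:330,200:440],None,fx=1.8,fy=1.8,interpolation=cv2.INTER_CUBIC))
E
```

```text
[0.52308954 0.09250131 0.06007933] [-0.85362312  1.10552358  1.47267266] 0.06812117453911122 14.7833
```

View pics/o1b.png

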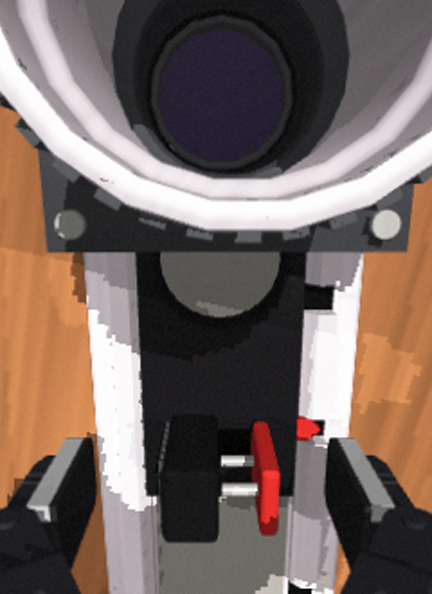

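View pics/o1s.png

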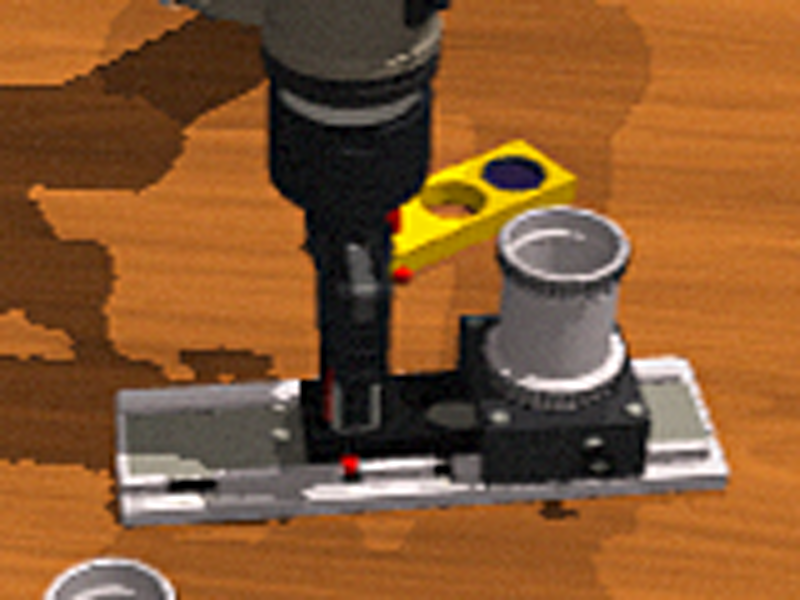

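Emit:
apply_moves(motion=[{"grip":0.8,"slide":[0,0,-10],"roll":0},{"grip":0.8,"slide":[0,0,-30],"roll":0},{"grip":0.8,"slide":[0,0,-60],"roll":0},{"grip":0.8,"slide":[0,0,-95],"roll":0},{"grip":0.8,"slide":[0,0,-125],"roll":0},{"grip":0.8,"slide":[0,0,-150],"roll":0},{"grip":0.8,"slide":[-10,0,-155],"roll":0},{"grip":0.8,"slide":[-20,0,-155],"roll":0}])

```text
t: 15.55
tool_pos: [0.5286, 0.0728, 0.2179]
eef_rot: [0.002, 0.626, 0.78, 0.001]
contact_force: [0.7, -1.1, 0.3]
width: 0.0681
```

```bash
python3 look.py q1
python3 - <<'E'
import cv2
im=cv2.imread('pics/q1.png')
cv2.imwrite('pics/q1b.png',cv2.resize(im[20:260,200:440],None,fx=2.4,fy=2.4,interpolation=cv2.INTER_CUBIC))
E
```

```text
[0.52855417 0.0728488  0.21788742] [ 0.66683032 -1.1464298   0.34987372] 0.06810176312972147 15.55
```

View pics/q1b.png

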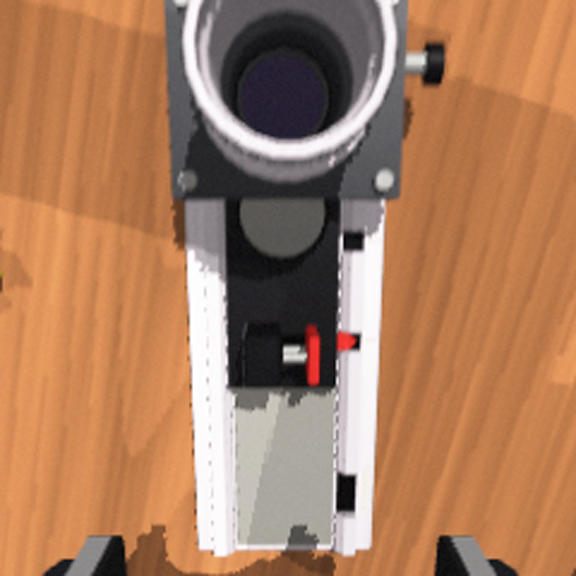

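View pics/q1sraw.png

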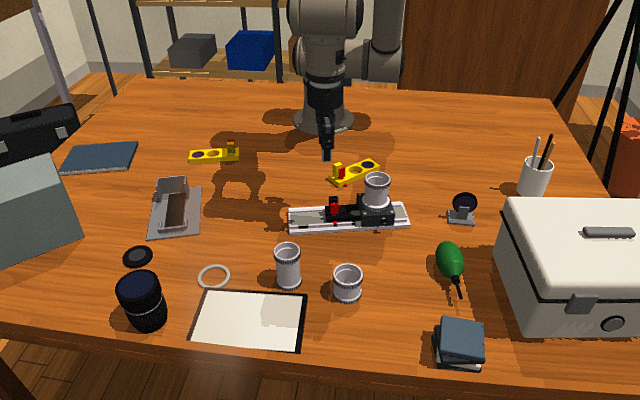

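View pics/q1s.png

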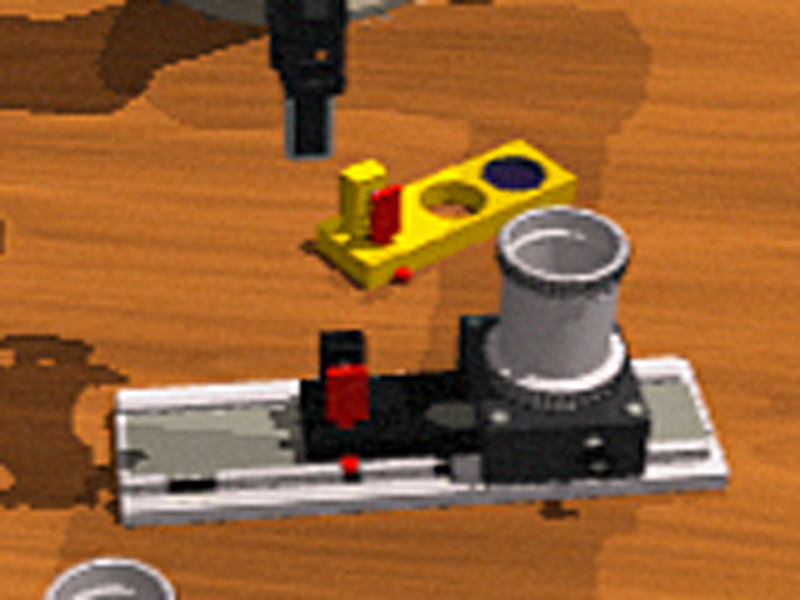

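The pawl sits in the first detent notch at (348,341) in the wrist crop. The polarizer shows centred in the tube at (284,95), the arm is clear, and the bystanders have not moved. Handing in.

```bash
python3 -c "
from bench import *
print(sign_off(), sense()['t'])"
```

```text
the job is handed in; nothing more can be done
the job is handed in; nothing more can be done
```

The slide is in the stage with its polarizer under the viewing tube, and I handed the job in at about 15.6 s of the 51 s allowed.

I lifted the black slide from the cradle by its bar, laid it in the loading trough with the polarizer end towards the tube, and let go. I then re-gripped it by the upright grip, squeezed the latch, slid it 77.6 mm inwards and released. The latch was never squeezed while the slide was being lifted.

**Last checks:** The final wrist and scene pictures show three things:
- The pawl is in the first detent notch with the tab sprung fully out.
- The violet glass appears centred in the tube.
- The other things on the shelf look unmoved, and the gripper is well clear and touching nothing.

**Disagreements along the way:**
- **Stage position:** the top and wrist cameras disagreed by about 5 mm along the stage. I set the final push distance from features measured in the wrist pictures.
- **Lateral drift:** the arm sat about 1.5 mm off sideways when seating the slide, pressing on the trough wall with about 7 N. It was also about 4 mm off when approaching the grip. I corrected both before continuing.

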